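# Find the softest shock mount

### The job

Three spring shock mounts for an amplifier, alike in looks, are screwed to the workbench. With the fingertips, press down the pad of the one on the robot's left, then the middle one, then the one on its right, each about 8 mm, to feel which spring is softest; then push the softest one's tag down flat and leave the other two tags up. Lift nothing, and leave everything else on the bench where it is.

Things in the scene. Friction and masses are not known exactly. Their poses are not given: they have to be found in the camera images.
- mount_left: The spring shock mount on the robot's left (+y) of three that look alike, screwed to the bench: dark steel foot plate 130 (x) x 80 (y) x 8 mm. Origin: centre of the underside; z up. Pad on its +x half, tag on its -x half, towards the robot; turned up to 0.3 rad. Which of the three has which spring changes every time; only pressing tells.
- pad_left_top (a point): Centre of the flat rubber top of mount_left's round pad: 54 mm across, 62 mm above the table, 30 mm from the mount's origin along +x. It sinks straight down up to 14 mm and springs back. 8 mm down, the three springs push back with about 3, 7 and 14 N. The softest also carries its untouched pad most weakly: under 1.3 N, the others over 1.7 N.
- pad_left (a joint): How far the pad of mount_left is pressed down, in m: 0 is up, 0.014 is on its stop.
- tag_left_press (a point): Point to push on mount_left's tag: a bare aluminium flap 46 x 32 x 3 mm, hinged 10 mm from the mount's origin along -x, 20 mm above the table, its free end rising to -x. Point on its upper face 36 mm from the hinge: up, 37 to 39 mm from the origin along -x, 41 to 45 mm high; flat, 46 mm and 21.5 mm high. About 2 N push it down; it stays where left.
- tag_left (a joint): Angle of the tag of mount_left in rad: 0 to 0.1 standing up at the start (40 to 34 degrees above level), 0.7 flat down on its stop.
- mount_middle: The spring shock mount in the middle of three that look alike, screwed to the bench: dark steel foot plate 130 (x) x 80 (y) x 8 mm. Origin: centre of the underside; z up. Pad on its +x half, tag on its -x half, towards the robot; turned up to 0.3 rad. Which of the three has which spring changes every time; only pressing tells.
- pad_middle_top (a point): Centre of the flat rubber top of mount_middle's round pad: 54 mm across, 62 mm above the table, 30 mm from the mount's origin along +x. It sinks straight down up to 14 mm and springs back. 8 mm down, the three springs push back with about 3, 7 and 14 N. The softest also carries its untouched pad most weakly: under 1.3 N, the others over 1.7 N.
- pad_middle (a joint): How far the pad of mount_middle is pressed down, in m: 0 is up, 0.014 is on its stop.
- tag_middle_press (a point): Point to push on mount_middle's tag: a bare aluminium flap 46 x 32 x 3 mm, hinged 10 mm from the mount's origin along -x, 20 mm above the table, its free end rising to -x. Point on its upper face 36 mm from the hinge: up, 37 to 39 mm from the origin along -x, 41 to 45 mm high; flat, 46 mm and 21.5 mm high. About 2 N push it down; it stays where left.
- tag_middle (a joint): Angle of the tag of mount_middle in rad: 0 to 0.1 standing up at the start (40 to 34 degrees above level), 0.7 flat down on its stop.
- mount_right: The spring shock mount on the robot's right (-y) of three that look alike, screwed to the bench: dark steel foot plate 130 (x) x 80 (y) x 8 mm. Origin: centre of the underside; z up. Pad on its +x half, tag on its -x half, towards the robot; turned up to 0.3 rad. Which of the three has which spring changes every time; only pressing tells.
- pad_right_top (a point): Centre of the flat rubber top of mount_right's round pad: 54 mm across, 62 mm above the table, 30 mm from the mount's origin along +x. It sinks straight down up to 14 mm and springs back. 8 mm down, the three springs push back with about 3, 7 and 14 N. The softest also carries its untouched pad most weakly: under 1.3 N, the others over 1.7 N.
- pad_right (a joint): How far the pad of mount_right is pressed down, in m: 0 is up, 0.014 is on its stop.
- tag_right_press (a point): Point to push on mount_right's tag: a bare aluminium flap 46 x 32 x 3 mm, hinged 10 mm from the mount's origin along -x, 20 mm above the table, its free end rising to -x. Point on its upper face 36 mm from the hinge: up, 37 to 39 mm from the origin along -x, 41 to 45 mm high; flat, 46 mm and 21.5 mm high. About 2 N push it down; it stays where left.
- tag_right (a joint): Angle of the tag of mount_right in rad: 0 to 0.1 standing up at the start (40 to 34 degrees above level), 0.7 flat down on its stop.
- sanding_block: Cork sanding block 64 x 36 x 26 mm, between the left and middle mounts. Origin: centre of the underside. Not part of the work.
- tape_roll: Roll of masking tape lying flat, 60 mm across, 24 mm high, between the middle and right mounts. Origin: centre of the underside. Not part of the work.
- spray_can: Upright spray can, 60 mm across, 170 mm high, at the back. Origin: centre of the underside. Not part of the work.
- filler_tin: Tin of filler, 90 mm across, 90 mm high, at the back. Origin: centre of the underside. Not part of the work.
- speaker_ring: Flat wooden speaker ring, 150 mm across, 18 mm high, at the back. Origin: centre of the underside. Not part of the work.
- screwdriver: Screwdriver lying to the robot's right of the mounts; its x runs from handle to tip. Origin: centre of the underside. Not part of the work.
- screw_cup: Small steel cup, 64 mm across, 55 mm high, to the robot's left of the mounts. Origin: centre of the underside. Not part of the work.
Things that resemble listed ones, but are neither listed nor needed, are in the scene too. What is shaped like the mount_middle but orange is not meant.

How it is judged:
By the outcome, as a careful person would: the job done as asked, in the order asked, and still so for the second after the job is handed in, with the robot touching nothing.
It also fails if it takes over 54 s, if anything falls off the work surface, if the arm or the gripper's body presses on something with over 40 N, if the wrist force passes 120 N, or if a joint passes its speed limit or range.

### The arm

A 6-joint arm with a two-finger parallel gripper is mounted at the origin on the work surface. World frame = base frame: x ahead of the robot, y to its left, z up, the work surface at z = 0. Lengths are in m, angles in rad, forces in N, time in s.
With the tool pointing down it reaches from about 0.375 to 0.9 m from the base axis. Payload 3.1 kg.
Tool frame: the origin (TCP) lies at the very end of the fingers, on their centre line; the grasp point (between the pads) lies 19 mm behind it; z points along the fingers, y is the line along which they close (so a half turn about z gives the same grasp; the last joint's range is limited). The gripper opens to 87 mm and grips with 3 to 60 N. Pads are 19 mm wide; open, the fingers measure 117 mm over their backs; the gripper's body (75 mm by 190 mm) begins 51 mm behind the grasp point.
Start: joints at [-1.508, 0.527, 1.433, -0, 1.181, -0.178], TCP at [0.149, -0.607, 0.223] pointing down, gripper open.
Joint ranges: [-3.08, 3.08], [-0.75, 2.2], [0.22, 2.44], [-1.43, 4.57], [0, 2.65], [-2.85, 2.85]. Speed limits (rad/s): [2.79, 2.79, 3.14, 3.14, 3.14, 3.14].

### API

Orientations are given as a unit quaternion [x, y, z, w].
In Python, from rig import status, viewer, robot gives the robot as it stands.
- The arm moves only by the tool arm_command, never from a script. Its arguments are lists of equal length, an entry for each row: "delta_rot": the turn, a rotation vector about the tool's x, y, z in degrees, a list of three; "delta_pos": the shift along the tool's x, y, z in m, a list of three; "gripper": the closure, from -1 (fully open) to 1 (shut). In form: {"delta_rot": [[rx, ry, rz], ...], "delta_pos": [[dx, dy, dz], ...], "gripper": [gripper, ...]}. A call has 1 to 12 rows; each row is the pose to reach, as a shift and turn from the pose commanded when the call began, along the tool's axes at that moment; what a row does not reach only later rows make up. A row lasts 1/12 s, in which the tool goes at most 41.7 mm and 7.16 degrees, less where a joint would pass 70% of its speed; a pose out of reach is approached as far as the arm can. A call with a gripper value outside its range is refused whole. The fingers move at their own pace and stop on an object; "grip_force" is the grip in N (left out, the last holds). Time passes only in rows, so rows that repeat a pose let the fingers close. It gives the time, the measured TCP pose, the force, the opening and the grip force at its end, in the units of the state.
- status.get_obs(): the state, without advancing time (a new reading comes with each control period).
- viewer.camera(name): name is "side" or "top"; returns a dict with "pixels" (384x512x3 uint8, blue, green, red), "fx", "fy", "cx", "cy" (pixels), "k1" (the pictures are not rectified: a ray, as slopes to the right and down, at radius r is drawn at 1 + k1 r^2 times it, then the intrinsics apply), "pose" (4x4, takes a point from camera to world coordinates). Camera axes: x right, y down, z forward; pixel columns grow to the right and rows downward; lengths in m; the calibration is good to about 2 mm. A picture is of the moment at which its call begins. There is no depth.
- robot.hand_in(): hands the job in; it is judged then, once.
The state is a dict: "time": time; "q": joint angles; "joint_velocities": joint speeds; "joint_torque": joint torques, N m; "position": TCP position; "tool_rot": TCP orientation; "ft_force": force on the tool from outside, world axes, zero at the start; "moment": the same for the moment, N m; "grip_width": finger opening in m; "grip_force": force on a finger pad.
Only numpy, scipy, OpenCV 4.12 (cv2) and the standard library are available. Lean on these libraries where they do the work, as an engineer would, in place of code of your own. Each camera call takes 0.05 s, during which the arm holds its last target. There are 200 camera calls.

## Working session

There is one attempt and no reset: what is moved stays moved. The work goes in short steps, Python scripts to look and compute and a tool call to move; the robot and the scene stay as the last step left them, time stands still between calls to the robot, and variables do not carry over. Pictures are saved under pics/ and viewed, at most 10 in all, crops included, and the job is handed in when it is done.

Besides the shell and the picture viewer there is one more tool, called after "Emit:" as name(argument=value, ...) on one line, values as JSON. arm_command: Moves the arm, as the interface text tells. Its arguments: {"type":"object","properties":{"delta_rot":{"type":"array","items":{"type":"array","items":{"type":"number"}}},"delta_pos":{"type":"array","items":{"type":"array","items":{"type":"number"}}},"gripper":{"type":"array","items":{"type":"number"}},"grip_force":{"type":"number"}},"required":["delta_rot","delta_pos","gripper"]}

```bash
mkdir -p pics
python3 - <<'E'
from rig import status, viewer
import cv2,numpy as np,pickle
for n in ("top","side"):
    c=viewer.camera(n); pickle.dump(c,open(n+".pkl","wb")); cv2.imwrite(f"pics/{n}.png",c["pixels"])
    print(n,c["fx"],c["fy"],c["cx"],c["cy"],c["k1"],np.round(c["pose"],3).tolist())
o=status.get_obs()
print({k:np.round(v,3).tolist() for k,v in o.items()})
E
```

```text
top 437.7597631173324 437.7597631173324 247.50487724617147 183.26552215284238 -0.1153613707265868 [[-0.002, -0.987, 0.16, 0.391], [-0.999, 0.007, 0.031, -0.016], [-0.032, -0.16, -0.987, 1.183], [0.0, 0.0, 0.0, 1.0]]
side 428.2840599449141 428.2840599449141 254.57754332010353 193.50778622572776 -0.1662158258499834 [[0.995, -0.068, 0.074, 0.485], [-0.099, -0.536, 0.838, -0.99], [-0.017, -0.842, -0.54, 0.695], [0.0, 0.0, 0.0, 1.0]]
{'time': 0.1, 'q': [-1.509, 0.528, 1.434, 0.0, 1.181, -0.179], 'joint_velocities': [-0.001, -0.002, -0.004, 0.002, -0.001, 0.001], 'joint_torque': [0.0, -44.098, -17.715, 0.063, 0.053, -0.0], 'position': [0.149, -0.606, 0.222], 'tool_rot': [0.993, 0.12, 0.0, -0.001], 'ft_force': [-0.059, 0.409, 0.229], 'moment': [0.052, 0.042, -0.006], 'grip_force': 0.0, 'grip_width': 0.087}
```

View pics/top.png

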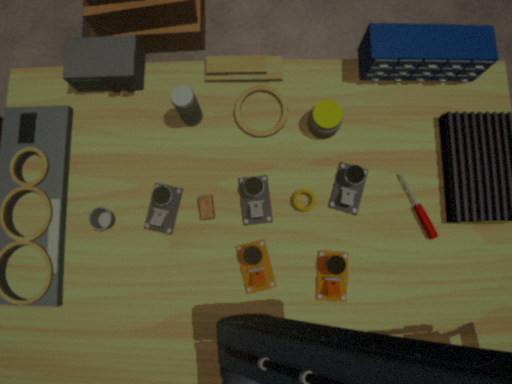

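View pics/side.png

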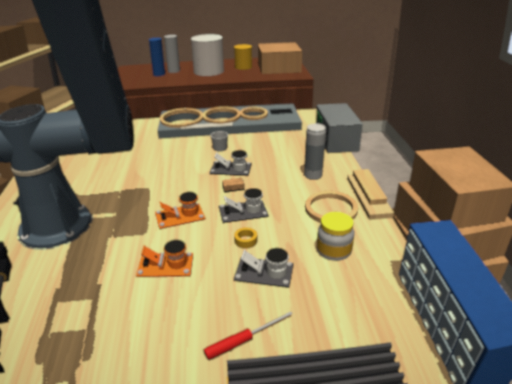

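The three grey mounts are at top-view pixels (162,208), (255,198) and (348,187). The two orange look-alikes at (255,265) and (332,275) are not meant. I'll check with an enlarged crop while measuring.

```bash
cat > h.py <<'E'
import cv2,numpy as np,pickle
def ray(c,uv):
    K=np.array([[c["fx"],0,c["cx"]],[0,c["fy"],c["cy"]],[0,0,1]])
    p=cv2.undistortPoints(np.array(uv,float).reshape(-1,1,2),K,np.array([c["k1"],0,0,0.]))[:,0]
    d=np.c_[p,np.ones(len(p))]@c["pose"][:3,:3].T
    return c["pose"][:3,3],d
def plane(c,uv,z):
    o,d=ray(c,uv); return o+d*((z-o[2])/d[:,2])[:,None]
E
python3 - <<'E'
from h import *
c=pickle.load(open("top.pkl","rb")); im=c["pixels"]
hsv=cv2.cvtColor(im,cv2.COLOR_BGR2HSV)
mask=((hsv[...,1]<75)|(hsv[...,2]<50)).astype(np.uint8)
for n,(u,v) in dict(left=(162,208),middle=(255,198),right=(348,187)).items():
    x0,y0=u-30,v-35
    print(n,"hsv plate/pad/tag samples",hsv[v+22,u-8],hsv[v-10,u],hsv[v+10,u])
    m=mask[y0:y0+70,x0:x0+60]
    k,l,s,_=cv2.connectedComponentsWithStats(m); i=1+np.argmax(s[1:,4])
    cnt=max(cv2.findContours((l==i).astype(np.uint8),0,2)[0],key=cv2.contourArea)[:,0]+[x0,y0]
    P=plane(c,cnt,0.008)[:,:2]; r=cv2.minAreaRect((P*1000).astype(np.float32)); print(" plate",r)
    pad=((hsv[y0:y0+40,x0:x0+60,2]<50)).astype(np.uint8)
    k,l,s,ce=cv2.connectedComponentsWithStats(pad); i=1+np.argmax(s[1:,4])
    print(" pad",s[i],ce[i]+[x0,y0],plane(c,ce[i]+[x0,y0],0.062))
cr=cv2.resize(im[150:250,125:385],None,fx=3,fy=3,interpolation=cv2.INTER_CUBIC)
mk=cv2.cvtColor(mask[150:250,125:385]*255,cv2.COLOR_GRAY2BGR)
cv2.imwrite("pics/crop.png",np.vstack([cv2.convertScaleAbs(cr,alpha=1.8),cv2.resize(mk,None,fx=3,fy=3)])[:600])
E
```

```text
left hsv plate/pad/tag samples [26 80 70] [ 22 133  44] [ 21  42 103]
 plate ((515.0307006835938, 252.89906311035156), (78.159912109375, 127.01617431640625), 77.05198669433594)
 pad [ 21  14  17  17 211] [161.08056872 194.8436019 ] [[0.54391639 0.24587131 0.062     ]]
middle hsv plate/pad/tag samples [ 21  32 103] [ 15 115  40] [ 22  45 101]
 plate ((537.3636474609375, 1.2067718505859375), (128.1588134765625, 78.56687927246094), 6.171925067901611)
 pad [ 20  15  17  17 223] [253.06726457 185.55156951] [[0.56679715 0.00536449 0.062     ]]
right hsv plate/pad/tag samples [30 55 65] [30 39 33] [ 19  34 104]
 plate ((568.7603759765625, -252.27911376953125), (78.72348022460938, 132.7281036376953), 73.19011688232422)
 pad [ 18  14  28  26 414] [349.39855072 175.97101449] [[ 0.59016945 -0.24534573  0.062     ]]
```

View pics/crop.png

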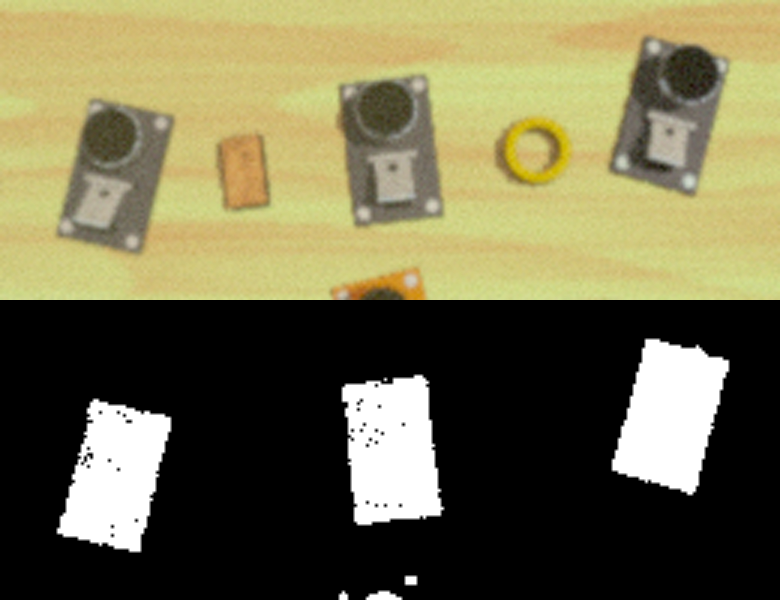

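The crop shows the three grey mounts, each with its pad towards +x and its tag towards the robot, and no orange among them. Left yaw is about -13°, middle +6° and right -15°. The right pad sits at full-image pixel (355,174). Next I'll work out the first moves.

```bash
cat >> h.py <<'E'
from scipy.spatial.transform import Rotation as R
def go(*targets):
    from rig import status
    o=status.get_obs(); M=R.from_quat(o["tool_rot"])
    print("t",o["time"],"pos",np.round(o["position"],4),"F",np.round(o["ft_force"],2),"tool x",np.round(M.as_matrix()[:,0],3))
    for t in targets: print(t,np.round(M.inv().apply(np.array(t)-o["position"]),4).tolist())
E
python3 - <<'E'
from h import *
c=pickle.load(open("top.pkl","rb")); print(plane(c,[[355,174.3]],.062))
go((.5,-.2,.2),(.544,.246,.12))
E
```

```text
[[ 0.59448433 -0.26019348  0.062     ]]
t 0.1 pos [ 0.149  -0.6063  0.2217] F [-0.06  0.41  0.23] tool x [0.971 0.238 0.   ]
(0.5, -0.2, 0.2) [0.4377, -0.3109, 0.0224]
(0.544, 0.246, 0.12) [0.5868, -0.7334, 0.1033]
```

Emit:
arm_command(delta_rot=[[0,0,0],[0,0,0],[0,0,0],[0,0,0],[0,0,0],[0,0,0],[0,0,0],[0,0,0],[0,0,0],[0,0,0],[0,0,0],[0,0,0]], delta_pos=[[0.438,-0.311,0.022],[0.438,-0.311,0.022],[0.438,-0.311,0.022],[0.438,-0.311,0.022],[0.438,-0.311,0.022],[0.438,-0.311,0.022],[0.438,-0.311,0.022],[0.438,-0.311,0.022],[0.438,-0.311,0.022],[0.438,-0.311,0.022],[0.438,-0.311,0.022],[0.438,-0.311,0.022]], gripper=[1,1,1,1,1,1,1,1,1,1,1,1])

```text
time: 1.1
position: [0.4765, -0.227, 0.2018]
tool_rot: [0.993, 0.12, -0.0, -0.0]
ft_force: [-0.0, -0.4, 0.4]
grip_width: 0.015
grip_force: 0.0
```

```bash
python3 -c "
from h import *
go((.544,.246,.12))"
```

```text
t 1.1 pos [ 0.4765 -0.227   0.2018] F [-0.01 -0.4   0.35] tool x [ 0.971  0.238 -0.   ]
(0.544, 0.246, 0.12) [0.1784, -0.4432, 0.0819]
```

Emit:
arm_command(delta_rot=[[0,0,0],[0,0,0],[0,0,0],[0,0,0],[0,0,0],[0,0,0],[0,0,0],[0,0,0],[0,0,0],[0,0,0],[0,0,0],[0,0,0]], delta_pos=[[0.178,-0.443,0.082],[0.178,-0.443,0.082],[0.178,-0.443,0.082],[0.178,-0.443,0.082],[0.178,-0.443,0.082],[0.178,-0.443,0.082],[0.178,-0.443,0.082],[0.178,-0.443,0.082],[0.178,-0.443,0.082],[0.178,-0.443,0.082],[0.178,-0.443,0.082],[0.178,-0.443,0.082]], gripper=[1,1,1,1,1,1,1,1,1,1,1,1])

```text
time: 2.1
position: [0.5425, 0.2476, 0.1191]
tool_rot: [0.993, 0.121, -0.0, -0.0]
ft_force: [1.1, -0.3, 0.4]
grip_width: 0.0002
grip_force: 0.0
```

```bash
python3 -c "
from h import *
go((.544,.246,.12))"
```

```text
t 2.1 pos [0.5425 0.2476 0.1191] F [ 1.1  -0.29  0.39] tool x [ 0.971  0.241 -0.   ]
(0.544, 0.246, 0.12) [0.0011, 0.0019, -0.0009]
```

Emit:
arm_command(delta_rot=[[0,0,0],[0,0,0],[0,0,0],[0,0,0],[0,0,0],[0,0,0]], delta_pos=[[0,0,0.03],[0,0,0.052],[0,0,0.052],[0,0,0.052],[0,0,0.052],[0,0,0.052]], gripper=[1,1,1,1,1,1])

```text
time: 2.6
position: [0.5441, 0.2436, 0.0695]
tool_rot: [0.993, 0.12, 0.001, -0.0]
ft_force: [-0.3, -0.1, -0.3]
grip_width: 0.0007
grip_force: 0.0
```

Emit:
arm_command(delta_rot=[[0,0,0],[0,0,0],[0,0,0],[0,0,0],[0,0,0],[0,0,0]], delta_pos=[[0,0,0.004],[0,0,0.008],[0,0,0.01],[0,0,0.01],[0,0,0.01],[0,0,0.01]], gripper=[1,1,1,1,1,1])

```text
time: 3.1
position: [0.5442, 0.2437, 0.0596]
tool_rot: [0.993, 0.12, 0.002, -0.0]
ft_force: [-0.1, -0.7, 7.6]
grip_width: 0.0005
grip_force: 3.7
```

Emit:
arm_command(delta_rot=[[0,0,0],[0,0,0],[0,0,0],[0,0,0],[0,0,0],[0,0,0]], delta_pos=[[0,0,0.003],[0,0,0.006],[0,0,0.006],[0,0,0.006],[0,0,0.006],[0,0,0.006]], gripper=[1,1,1,1,1,1])

```text
time: 3.6
position: [0.5442, 0.2437, 0.0548]
tool_rot: [0.993, 0.12, 0.002, 0.0]
ft_force: [-1.4, -1.7, 13.5]
grip_width: 0.0005
grip_force: 7.0
```

```bash
python3 -c "
from h import *
go((.544,.246,.054),(.544,.246,.12),(.567,.005,.12))"
```

```text
t 3.6 pos [0.5442 0.2437 0.0548] F [-1.41 -1.66 13.47] tool x [0.971 0.238 0.003]
(0.544, 0.246, 0.054) [0.0003, -0.0023, 0.0008]
(0.544, 0.246, 0.12) [0.0005, -0.0023, -0.0652]
(0.567, 0.005, 0.12) [-0.0346, 0.2373, -0.0652]
```

Emit:
arm_command(delta_rot=[[0,0,0],[0,0,0],[0,0,0],[0,0,0],[0,0,0],[0,0,0],[0,0,0],[0,0,0],[0,0,0],[0,0,0],[0,0,0],[0,0,0]], delta_pos=[[0,0,-0.03],[0,0,-0.065],[-0.035,0.237,-0.065],[-0.035,0.237,-0.065],[-0.035,0.237,-0.065],[-0.035,0.237,-0.065],[-0.035,0.237,-0.065],[-0.035,0.237,-0.065],[-0.035,0.237,-0.065],[-0.035,0.237,-0.065],[-0.035,0.237,-0.065],[-0.035,0.237,-0.065]], gripper=[1,1,1,1,1,1,1,1,1,1,1,1])

```text
time: 4.6
position: [0.5649, 0.0065, 0.117]
tool_rot: [0.993, 0.121, -0.0, -0.0]
ft_force: [-1.0, 0.4, -0.2]
grip_width: 0.0003
grip_force: 0.0
```

```bash
python3 -c "
from h import *
go((.567,.005,.066),(.567,.005,.054))"
```

```text
t 4.6 pos [0.5649 0.0065 0.117 ] F [-1.    0.37 -0.17] tool x [ 0.971  0.24  -0.001]
(0.567, 0.005, 0.066) [0.0017, 0.002, 0.051]
(0.567, 0.005, 0.054) [0.0017, 0.002, 0.063]
```

Emit:
arm_command(delta_rot=[[0,0,0],[0,0,0],[0,0,0],[0,0,0],[0,0,0],[0,0,0]], delta_pos=[[0,0,0.03],[0,0,0.05],[0,0,0.05],[0,0,0.05],[0,0,0.05],[0,0,0.05]], gripper=[1,1,1,1,1,1])

```text
time: 5.1
position: [0.5664, 0.0058, 0.0683]
tool_rot: [0.993, 0.121, 0.001, 0.0]
ft_force: [1.2, -0.5, 0.2]
grip_width: 0.0004
grip_force: 0.0
```

Emit:
arm_command(delta_rot=[[0,0,0],[0,0,0],[0,0,0],[0,0,0],[0,0,0],[0,0,0]], delta_pos=[[0,0,0.004],[0,0,0.008],[0,0,0.01],[0,0,0.01],[0,0,0.01],[0,0,0.01]], gripper=[1,1,1,1,1,1])

```text
time: 5.6
position: [0.5666, 0.0052, 0.0578]
tool_rot: [0.993, 0.12, 0.001, 0.0]
ft_force: [1.7, 1.1, 4.5]
grip_width: 0.0007
grip_force: 2.4
```

Emit:
arm_command(delta_rot=[[0,0,0],[0,0,0],[0,0,0],[0,0,0],[0,0,0],[0,0,0]], delta_pos=[[0,0,0.002],[0,0,0.004],[0,0,0.004],[0,0,0.004],[0,0,0.004],[0,0,0.004]], gripper=[1,1,1,1,1,1])

```text
time: 6.1
position: [0.5667, 0.0052, 0.054]
tool_rot: [0.993, 0.12, 0.001, 0.0]
ft_force: [0.6, 1.3, 7.3]
grip_width: 0.0002
grip_force: 3.8
```

```bash
python3 -c "
from h import *
go((.567,.005,.12),(.5945,-.26,.12))"
```

```text
t 6.1 pos [0.5667 0.0052 0.054 ] F [0.6  1.34 7.29] tool x [0.971 0.238 0.003]
(0.567, 0.005, 0.12) [0.0005, 0.0004, -0.066]
(0.5945, -0.26, 0.12) [-0.036, 0.2643, -0.0659]
```

The middle one is medium, about 7 N. Next is the right.

Emit:
arm_command(delta_rot=[[0,0,0],[0,0,0],[0,0,0],[0,0,0],[0,0,0],[0,0,0],[0,0,0],[0,0,0],[0,0,0],[0,0,0],[0,0,0],[0,0,0]], delta_pos=[[0,0,-0.03],[0,0,-0.065],[-0.036,0.264,-0.065],[-0.036,0.264,-0.065],[-0.036,0.264,-0.065],[-0.036,0.264,-0.065],[-0.036,0.264,-0.065],[-0.036,0.264,-0.065],[-0.036,0.264,-0.065],[-0.036,0.264,-0.065],[-0.036,0.264,-0.065],[-0.036,0.264,-0.065]], gripper=[1,1,1,1,1,1,1,1,1,1,1,1])

```text
time: 7.1
position: [0.592, -0.2579, 0.1171]
tool_rot: [0.993, 0.12, -0.001, -0.001]
ft_force: [0.5, 0.1, -0.0]
grip_width: 0.0004
grip_force: 0.0
```

Emit:
arm_command(delta_rot=[[0,0,0],[0,0,0],[0,0,0],[0,0,0],[0,0,0],[0,0,0]], delta_pos=[[0,0,0.03],[0,0,0.05],[0,0,0.05],[0,0,0.05],[0,0,0.05],[0,0,0.05]], gripper=[1,1,1,1,1,1])

```text
time: 7.6
position: [0.5945, -0.2595, 0.0696]
tool_rot: [0.993, 0.121, 0.001, 0.001]
ft_force: [0.9, -0.6, 0.5]
grip_width: 0.0003
grip_force: 0.0
```

```bash
python3 -c "
from h import *
go((.5945,-.26,.054))"
```

```text
t 7.6 pos [ 0.5945 -0.2595  0.0696] F [ 0.87 -0.56  0.54] tool x [0.971 0.24  0.002]
(0.5945, -0.26, 0.054) [-0.0001, 0.0005, 0.0156]
```

Emit:
arm_command(delta_rot=[[0,0,0],[0,0,0],[0,0,0],[0,0,0],[0,0,0],[0,0,0],[0,0,0]], delta_pos=[[0,0,0.004],[0,0,0.008],[0,0,0.012],[0,0,0.015],[0,0,0.015],[0,0,0.015],[0,0,0.015]], gripper=[1,1,1,1,1,1,1])

```text
time: 8.18
position: [0.5942, -0.2601, 0.0536]
tool_rot: [0.993, 0.12, 0.001, 0.0]
ft_force: [2.5, 0.1, 3.2]
grip_width: 0.0003
grip_force: 1.8
```

Run:
```python
from h import *
a=np.radians(-15); o=np.array([.5945,-.26])-.03*np.array([np.cos(a),np.sin(a)]); 
p=o-.038*np.array([np.cos(a),np.sin(a)]); print(o,p)
c=pickle.load(open("top.pkl","rb"))
# check: tag's plain plate-corner yaw; tag centroid (bright, low sat) in top image
hsv=cv2.cvtColor(c["pixels"],cv2.COLOR_BGR2HSV)
m=((hsv[...,1]<70)&(hsv[...,2]>85)).astype(np.uint8)[180:212,335:362]
k,l,s,ce=cv2.connectedComponentsWithStats(m); i=1+np.argmax(s[1:,4]); print(s[i],ce[i]+[335,180],plane(c,[ce[i]+[335,180]],.033))
go((*p,.12),(*p,.06),(*p,.021))
```

```text
[ 0.56552223 -0.25223543] [ 0.52881704 -0.2424003 ]
[  6   8  16  18 176] [347.69318182 195.94886364] [[ 0.54163702 -0.24464241  0.033     ]]
t 8.1833 pos [ 0.5942 -0.2601  0.0536] F [2.52 0.08 3.17] tool x [0.971 0.238 0.001]
(np.float64(0.5288170438123434), np.float64(-0.2424003049330286), 0.12) [-0.0592, -0.0327, -0.0665]
(np.float64(0.5288170438123434), np.float64(-0.2424003049330286), 0.06) [-0.0593, -0.0328, -0.0065]
(np.float64(0.5288170438123434), np.float64(-0.2424003049330286), 0.021) [-0.0593, -0.0328, 0.0325]
```

The right one is softest, at about 3 N for 8 mm. I'll lift off and move over its tag.

Emit:
arm_command(delta_rot=[[0,0,0],[0,0,0],[0,0,0],[0,0,0],[0,0,0],[0,0,0],[0,0,0],[0,0,0],[0,0,0]], delta_pos=[[0,0,-0.03],[0,0,-0.045],[0,0,-0.045],[-0.062,-0.034,-0.045],[-0.062,-0.034,-0.045],[-0.062,-0.034,-0.045],[-0.062,-0.034,-0.01],[-0.062,-0.034,-0.01],[-0.062,-0.034,-0.01]], gripper=[1,1,1,1,1,1,1,1,1])

```text
time: 8.93
position: [0.5231, -0.2402, 0.0608]
tool_rot: [0.993, 0.12, -0.003, -0.002]
ft_force: [1.1, 0.9, 0.2]
grip_width: 0.0004
grip_force: 0.0
```

```bash
python3 -c "
from h import *
go((.526,-.2416,.03),(.526,-.2416,.0215))"
```

```text
t 8.9333 pos [ 0.5231 -0.2402  0.0608] F [1.11 0.87 0.16] tool x [ 0.971  0.238 -0.005]
(0.526, -0.2416, 0.03) [0.0027, 0.0022, 0.0308]
(0.526, -0.2416, 0.0215) [0.0027, 0.0022, 0.0393]
```

Emit:
arm_command(delta_rot=[[0,0,0],[0,0,0],[0,0,0],[0,0,0],[0,0,0],[0,0,0],[0,0,0],[0,0,0]], delta_pos=[[0,0,0.006],[0,0,0.012],[0,0,0.018],[0,0,0.024],[0,0,0.03],[0,0,0.035],[0,0,0.035],[0,0,0.035]], gripper=[1,1,1,1,1,1,1,1])

```text
time: 9.6
position: [0.5254, -0.2416, 0.0277]
tool_rot: [0.993, 0.12, 0.0, 0.0]
ft_force: [-0.6, -0.0, 0.5]
grip_width: 0.001
grip_force: 0.0
```

Emit:
arm_command(delta_rot=[[0,0,0],[0,0,0],[0,0,0],[0,0,0],[0,0,0],[0,0,0]], delta_pos=[[0,0,0.003],[0,0,0.006],[0,0,0.006],[0,0,0.006],[0,0,0.006],[0,0,0.006]], gripper=[1,1,1,1,1,1])

```text
time: 10.1
position: [0.5251, -0.2414, 0.0221]
tool_rot: [0.993, 0.12, -0.0, -0.0]
ft_force: [0.5, -0.3, 0.2]
grip_width: 0.0002
grip_force: 0.0
```

Emit:
arm_command(delta_rot=[[0,0,0],[0,0,0],[0,0,0],[0,0,0]], delta_pos=[[0,0,0.001],[0,0,0.0015],[0,0,0.0015],[0,0,0.0015]], gripper=[1,1,1,1])

```text
time: 10.43
position: [0.5252, -0.2415, 0.0218]
tool_rot: [0.993, 0.12, 0.0, 0.0]
ft_force: [-2.1, 0.7, 8.1]
grip_width: 0.0004
grip_force: 4.2
```

Run:
```python
from h import *
from rig import viewer
c=viewer.camera("side"); im=c["pixels"]
cv2.imwrite("pics/press.png",cv2.resize(cv2.convertScaleAbs(im[200:310,190:330],alpha=1.4),None,fx=5,fy=5))
```

```text
(no output)
```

View pics/press.png

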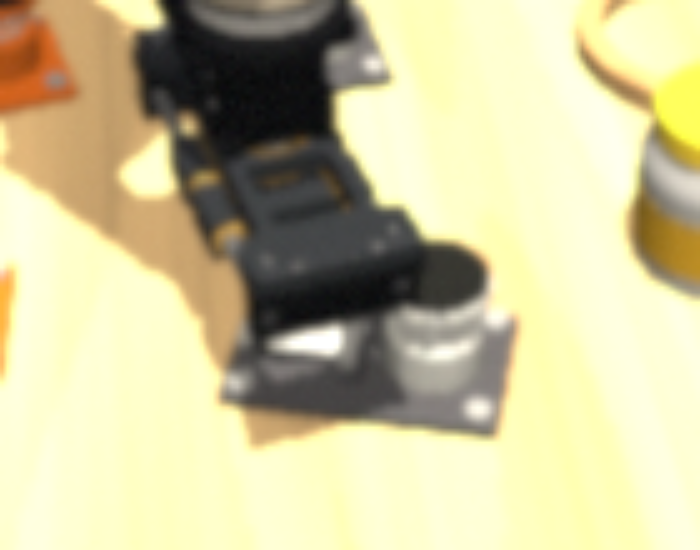

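The picture shows the tag flat under the fingers at about (310,340) and the pad standing free. The 8 N at z = 21.8 mm says the tag is on its stop. I'll retreat and check.

Emit:
arm_command(delta_rot=[[0,0,0],[0,0,0],[0,0,0],[0,0,0],[0,0,0],[0,0,0],[0,0,0],[0,0,0],[0,0,0],[0,0,0],[0,0,0],[0,0,0]], delta_pos=[[0,0,-0.02],[0,0,-0.06],[0,0,-0.1],[0,0,-0.14],[0,0,-0.18],[-0.25,0.14,-0.18],[-0.25,0.14,-0.18],[-0.25,0.14,-0.18],[-0.25,0.14,-0.18],[-0.25,0.14,-0.18],[-0.25,0.14,-0.18],[-0.25,0.14,-0.18]], gripper=[1,1,1,1,1,1,1,1,1,1,1,1])

```text
time: 11.48
position: [0.3136, -0.4384, 0.2007]
tool_rot: [0.993, 0.12, -0.0, 0.0]
ft_force: [0.7, -0.3, -0.0]
grip_width: 0.0003
grip_force: 0.0
```

Run:
```python
from h import *
from rig import viewer
im=viewer.camera("side")["pixels"]
cv2.imwrite("pics/after.png",cv2.resize(cv2.convertScaleAbs(im[130:310,130:350],alpha=1.3),None,fx=3.3,fy=3.3,interpolation=cv2.INTER_CUBIC))
```

```text
(no output)
```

View pics/after.png

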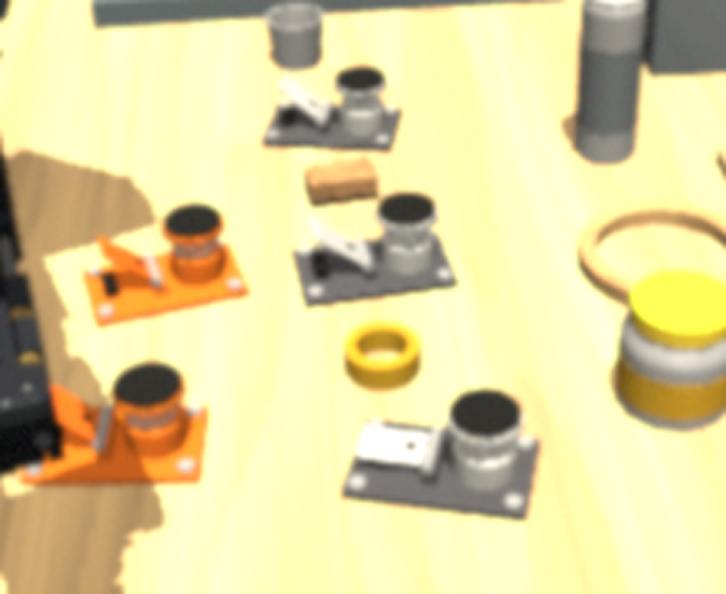

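The right tag lies flat at (400,445). The left tag at (305,100) and the middle tag at (340,245) are still up, and nothing else has moved.

```bash
python3 -c "
from rig import robot
print(robot.hand_in())"
```

```text
the job is handed in; nothing more can be done
None
```

I pressed the left, middle and right pads in that order, each about 8 mm, and felt about 13.5, 7.3 and 3.2 N; the right mount is softest, so I pushed its tag flat, left the other two tags up, and handed the job in at about 11.5 s.

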